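# Amber reagent bottles into their spill saucers

### The arm

A 6-joint arm with a two-finger parallel gripper is mounted at the origin on the work surface. World frame = base frame: x ahead of the robot, y to its left, z up, the work surface at z = 0. Lengths are in m, angles in degrees, forces in N, time in s.
With the tool pointing down it reaches from about 0.375 to 0.9 m from the base axis. Payload 3.1 kg.
Tool frame: the origin (TCP) lies at the very end of the fingers, on their centre line; the grasp point (between the pads) lies 19 mm behind it; z points along the fingers, y is the line along which they close (so a half turn about z gives the same grasp; the last joint's range is limited). The gripper opens to 87 mm and grips with 3 to 60 N. Pads are 19 mm wide; open, the fingers measure 117 mm over their backs; the gripper's body (75 mm by 190 mm) begins 51 mm behind the grasp point.
Start: joints at [-10.227, 30.224, 82.088, -0, 67.689, -10.227], TCP at [0.625, 0, 0.194] pointing down, gripper open.
Joint ranges: [-176.69, 176.69], [-43.24, 126.21], [12.49, 139.97], [-82, 262], [0, 151.66], [-163.58, 163.58]. Speed limits (degrees/s): [159.86, 159.86, 180, 180, 180, 180].

### API

Orientations are given as a 3x3 rotation matrix whose columns are the frame's x, y, z axes.
In Python, from rig import bot gives the robot as it stands.
- The arm moves only by the tool move_arm, never from a script. Its argument "increments" is a list of rows, each an object with "xyz": the shift along the tool's x, y, z in mm, a list of three; "roll": the turn about the tool's z in rad; "grip": the opening in per cent of the stroke, from 0 (shut) to 100 (fully open). A call has 1 to 5 rows; each row shifts and turns the commanded pose from where the row before left it, along the tool's axes as they then stand; what a row does not reach is not made up. A row lasts 1/12 s, in which the tool goes at most 41.7 mm and 7.16 degrees, less where a joint would pass 70% of its speed; a pose out of reach is approached as far as the arm can. A call is refused whole if a number of a shift passes 41.7 or a number of a turn 0.125, either way. A call with a gripper value outside its range is refused whole. The fingers move at their own pace and stop on an object; the grip force is fixed at half the most. Time passes only in rows, so rows that do not move let the fingers close. It gives the time, the measured TCP pose, the force, the opening and the grip force at its end, in the units of the state.
- bot.read_state(): the state, without advancing time (a new reading comes with each control period).
- bot.capture(name): name is "scene" or "side" or "wrist"; returns (picture, depth): 420x560x3 uint8, red, green, blue; 420x560 float32, m along the optical axis (not along the pixel's ray), 0 where there is no reading.
- bot.camera_model(name): a dict with "intrinsics" (3x3 intrinsics, pixels), "rvec" (rotation vector, rad) and "tvec" (3), from world to camera coordinates, as OpenCV has them; the wrist camera has in their place "tool_from_camera" (4x4, takes a point from camera to tool coordinates, whose origin is the TCP and whose axes are the flange's). Camera axes: x right, y down, z forward; pixel columns grow to the right and rows downward; lengths in m; the calibration is good to about 2 mm. A picture is of the moment at which its call begins: read the wrist's pose just before it. camera_model takes no time and is no camera call.
- bot.hand_in(): hands the job in; it is judged then, once.
Trained networks look in the newest picture that a camera, given by its name, has taken for a name from the list of things; names that differ only in an ending like _2 or _b are one class to them, and where a whole thing is asked for, a point or a joint stands for the part that bears it (a point fixed in the world has none). Each returns a list of dicts, best first, with "conf" (0 to 1); they miss things now and then, are a little off and sometimes report something else, mostly with a low value. They report only what shows in the picture. A call takes as long as a camera call. They do not tell look-alikes from the thing itself.
- bot.spot_in(label, camera): "at" ([x, y, z] in m, in the coordinates of the camera as it stood for that picture, good to about 4 mm: the middle of the surface that is visible of it).
- bot.trace(label, camera): "mask" (420x560 bool, what is visible of it).
The state is a dict: "time_s": time; "joint_positions": joint angles; "qvel": joint speeds; "tau": joint torques, N m; "position": TCP position; "tcp_rot": TCP orientation; "force": force on the tool from outside, world axes, zero at the start; "moment": the same for the moment, N m; "opening": opening from 0.0 (shut) to 1.0 (fully open); "grasp_force": force on a finger pad.
Only numpy, scipy, OpenCV 4.12 (cv2) and the standard library are available. Lean on these libraries where they do the work, as an engineer would, in place of code of your own. Each camera call takes 0.05 s, during which the arm holds its last target. There are 200 camera calls.

### The job

Put away the four brown (amber) reagent bottles: stand each one upright in the spill saucer of the same colour as its cap, flat on the saucer's floor. Keep them upright and set them down rather than dropping them, and leave the clear glass bottles standing where they are.

Things in the scene. Friction and masses are not known exactly. Their poses are not given: they have to be found in the camera images.
- amber_green_center (a point): Dark brown (amber) glass reagent bottle with a green cap and a paper label round its body, 46 mm in diameter and 108 mm tall: straight body up to 62 mm above its underside, shoulder and thin neck (26 mm), then a cylindrical screw cap 32 mm in diameter from 80 to 108 mm. This point is on its axis, half-way up, 54 mm above its underside; z up along the axis. Loose, 130 to 250 g.
- saucer_green: Green round saucer fixed to the bench: outer diameter 82 mm, inner diameter 74 mm, rim 14 mm high with an upright wall 4 mm thick, floor 4 mm thick. Origin at the centre of its underside, on the bench; z up.
- amber_blue_center (a point): Dark brown (amber) glass reagent bottle with a blue cap and a paper label round its body, 46 mm in diameter and 108 mm tall: straight body up to 62 mm above its underside, shoulder and thin neck (26 mm), then a cylindrical screw cap 32 mm in diameter from 80 to 108 mm. This point is on its axis, half-way up, 54 mm above its underside; z up along the axis. Loose, 130 to 250 g.
- saucer_blue: Blue round saucer fixed to the bench: outer diameter 82 mm, inner diameter 74 mm, rim 14 mm high with an upright wall 4 mm thick, floor 4 mm thick. Origin at the centre of its underside, on the bench; z up.
- amber_red_center (a point): Dark brown (amber) glass reagent bottle with a red cap and a paper label round its body, 46 mm in diameter and 108 mm tall: straight body up to 62 mm above its underside, shoulder and thin neck (26 mm), then a cylindrical screw cap 32 mm in diameter from 80 to 108 mm. This point is on its axis, half-way up, 54 mm above its underside; z up along the axis. Loose, 130 to 250 g.
- saucer_red: Red round saucer fixed to the bench: outer diameter 82 mm, inner diameter 74 mm, rim 14 mm high with an upright wall 4 mm thick, floor 4 mm thick. Origin at the centre of its underside, on the bench; z up.
- amber_white_center (a point): Dark brown (amber) glass reagent bottle with a white cap and a paper label round its body, 46 mm in diameter and 108 mm tall: straight body up to 62 mm above its underside, shoulder and thin neck (26 mm), then a cylindrical screw cap 32 mm in diameter from 80 to 108 mm. This point is on its axis, half-way up, 54 mm above its underside; z up along the axis. Loose, 130 to 250 g.
- saucer_white: White round saucer fixed to the bench: outer diameter 82 mm, inner diameter 74 mm, rim 14 mm high with an upright wall 4 mm thick, floor 4 mm thick. Origin at the centre of its underside, on the bench; z up.
- clear_blue_center (a point): Clear, colourless glass bottle (looks pale grey) with a blue cap and no label, to be left alone; 46 mm in diameter and 108 mm tall: straight body up to 62 mm above its underside, shoulder and thin neck (26 mm), then a cylindrical screw cap 32 mm in diameter from 80 to 108 mm. This point is on its axis, half-way up, 54 mm above its underside; z up along the axis. Loose, 130 to 250 g.
- clear_red_center (a point): Clear, colourless glass bottle (looks pale grey) with a red cap and no label, to be left alone; 46 mm in diameter and 108 mm tall: straight body up to 62 mm above its underside, shoulder and thin neck (26 mm), then a cylindrical screw cap 32 mm in diameter from 80 to 108 mm. This point is on its axis, half-way up, 54 mm above its underside; z up along the axis. Loose, 130 to 250 g.
Not all that is in view belongs to the job. Of the things that look like the saucer_red, take the one that is farthest to the robot's right at the start.

How it is judged:
By the outcome, as a careful person would: the job done as asked, in the order asked, and still so for the second after the job is handed in, with the robot touching nothing.
It also fails if it takes over 104 s, if anything falls off the work surface, if the arm or the gripper's body presses on something with over 40 N, if the wrist force passes 120 N, or if a joint passes its speed limit or range.

## Working session

There is one attempt and no reset: what is moved stays moved. The work goes in short steps, Python scripts to look and compute and a tool call to move; the robot and the scene stay as the last step left them, time stands still between calls to the robot, and variables do not carry over. Pictures are saved under pics/ and viewed, at most 14 in all, crops included, and the job is handed in when it is done.

Besides the shell and the picture viewer there is one more tool, called after ">>>" in YAML: its name, and indented under it one key for each argument. move_arm: Moves the arm, as the interface text tells. Its arguments: {"type":"object","properties":{"increments":{"type":"array"}},"required":["increments"]}

```bash
mkdir -p pics; ls; cat > h.py <<'E'
import numpy as np, cv2
from rig import bot
def w2c(cam):
    m=bot.camera_model(cam); K=np.array(m["intrinsics"])
    if cam=="wrist":
        s=bot.read_state(); T=np.eye(4); T[:3,:3]=s["tcp_rot"]; T[:3,3]=s["position"]
        C=T@np.array(m["tool_from_camera"])
        return K,C
    R=cv2.Rodrigues(np.array(m["rvec"],float))[0]; t=np.array(m["tvec"],float).ravel()
    C=np.eye(4); C[:3,:3]=R.T; C[:3,3]=-R.T@t
    return K,C
def save(n,p): cv2.imwrite("pics/"+n+".png",cv2.cvtColor(p,cv2.COLOR_RGB2BGR))
def cloud(cam,d,K,C):
    v,u=np.mgrid[:d.shape[0],:d.shape[1]]
    P=np.stack([(u-K[0,2])/K[0,0]*d,(v-K[1,2])/K[1,1]*d,d],-1)
    return P@C[:3,:3].T+C[:3,3]
E
python3 - <<'E'
from h import *
for cam in ["scene","side"]:
    K,C=w2c(cam); p,d=bot.capture(cam); save(cam,p); P=cloud(cam,d,K,C)
    print(cam,C[:3,3].round(3),C[:3,2].round(2))
    for l in ["amber_green_center","saucer_green","amber_blue_center","saucer_blue","amber_red_center","saucer_red","amber_white_center","saucer_white","clear_blue_center","clear_red_center"]:
        for r in bot.trace(l,cam)[:4]:
            m=r["mask"]&(d>0)
            if m.sum()<5: continue
            q=P[m]; v,u=np.nonzero(r["mask"])
            top=q[q[:,2]>q[:,2].max()-.008]
            print(l,round(r["conf"],2),"px",int(u.mean()),int(v.mean()),"n",m.sum(),"lo",q.min(0).round(3),"hi",q.max(0).round(3),"med",np.median(q,0).round(3),"top",np.median(top,0).round(3))
print(bot.read_state())
E
```

```text
pics
scene [1.477 0.043 0.682] [-0.84 -0.04 -0.55]
amber_green_center 0.81 px 111 220 n 993 lo [ 0.377 -0.45  -0.002] hi [ 0.593 -0.338  0.111] med [ 0.58  -0.356  0.056] top [ 0.571 -0.36   0.108]
amber_green_center 0.68 px 275 236 n 792 lo [ 0.484 -0.046 -0.002] hi [0.586 0.034 0.018] med [ 0.542 -0.006  0.006] top [ 0.553 -0.006  0.014]
saucer_green 0.6 px 164 209 n 620 lo [ 0.39  -0.316 -0.   ] hi [ 0.497 -0.236  0.018] med [ 0.45  -0.278  0.006] top [ 0.463 -0.275  0.013]
saucer_green 0.52 px 231 255 n 1064 lo [ 0.578 -0.12  -0.   ] hi [ 0.699 -0.064  0.111] med [ 0.688 -0.085  0.061] top [ 0.677 -0.087  0.108]
saucer_blue 0.68 px 186 238 n 825 lo [ 0.507 -0.241 -0.002] hi [ 0.611 -0.16   0.018] med [ 0.564 -0.201  0.006] top [ 0.575 -0.201  0.014]
amber_red_center 0.62 px 231 256 n 1035 lo [ 0.578 -0.12   0.   ] hi [ 0.699 -0.064  0.111] med [ 0.688 -0.085  0.06 ] top [ 0.679 -0.087  0.108]
saucer_red 0.93 px 437 250 n 908 lo [ 0.508  0.299 -0.003] hi [0.62  0.386 0.018] med [0.576 0.342 0.006] top [0.581 0.341 0.014]
saucer_red 0.72 px 373 248 n 879 lo [ 0.516  0.165 -0.001] h
[... 2577 characters left out ...]
4,
        6.76892571e+01, -1.02277618e+01]), 'qvel': array([ 0.07406677, -0.11380438,  0.01488408,  0.03813097,  0.06782989,
        0.02771989]), 'tau': array([-3.48290696e-04, -4.40032089e+01, -1.76986670e+01,  6.33832533e-02,
        5.05009596e-02, -1.00300645e-05]), 'position': array([6.24944104e-01, 1.71839075e-05, 1.93534253e-01]), 'tcp_rot': array([[ 1.33716059e-05,  9.99999998e-01, -5.94497457e-05],
       [ 1.00000000e+00, -1.33718733e-05, -4.49706358e-06],
       [-4.49785853e-06, -5.94496856e-05, -9.99999998e-01]]), 'force': array([ 0.36476919,  0.35871784, -0.351153  ]), 'moment': array([ 0.03107202,  0.00966337, -0.03388545]), 'grasp_force': 0.0, 'opening': 1.0023851477996417}
```

```bash
python3 -c "
import cv2,numpy as np
a=cv2.imread('pics/scene.png')
cv2.imwrite('pics/scene2.png',cv2.resize(a,(784,588)))"
```

```text
(no output)
```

View pics/scene2.png

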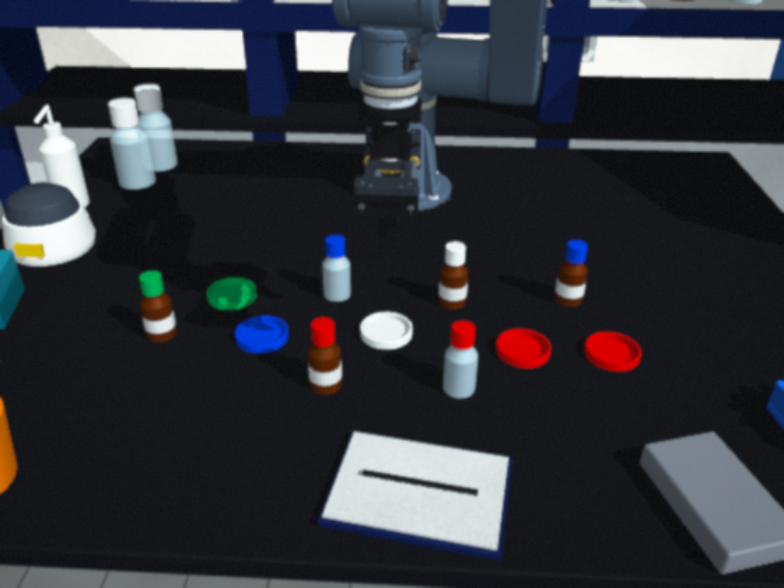

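View pics/side.png

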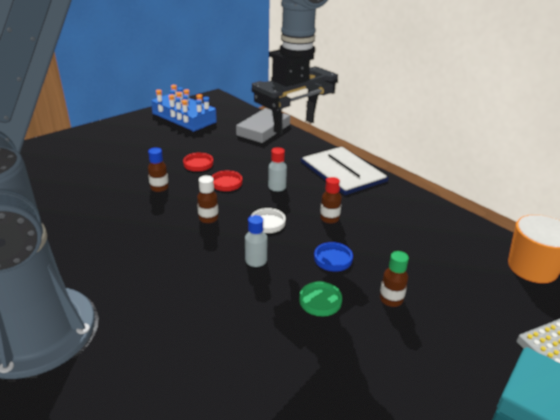

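The side view at px (227,181) and (198,161) shows the two red saucers, at y≈0.20 and y≈0.34. The one farther to the robot's right is (0.575, 0.203). The networks' bottle and saucer positions agree between the two cameras. I'll start with the white-capped bottle at about (0.447, 0.096).

>>> move_arm:
  increments:
    - {"xyz": [19,-35.5,0],"roll": 0,"grip": 100}
    - {"xyz": [19,-35.5,0],"roll": 0,"grip": 100}
    - {"xyz": [19,-35.5,0],"roll": 0,"grip": 100}
    - {"xyz": [19,-35.5,0],"roll": 0,"grip": 100}
    - {"xyz": [19,-35.5,0],"roll": 0,"grip": 100}

```text
time_s: 1.52
position: [0.4458, 0.0956, 0.1936]
tcp_rot: [[0.001, 1.0, 0.0], [1.0, -0.001, 0.0], [0.0, 0.0, -1.0]]
force: [0.5, 0.2, 0.7]
opening: 0.998
grasp_force: 0.0
```

>>> move_arm:
  increments:
    - {"xyz": [0,0,0],"roll": 0,"grip": 100}
    - {"xyz": [0,0,0],"roll": 0,"grip": 100}

```text
time_s: 1.68
position: [0.4453, 0.096, 0.1938]
tcp_rot: [[-0.002, 1.0, -0.001], [1.0, 0.002, -0.0], [-0.0, -0.001, -1.0]]
force: [0.5, 0.0, 0.6]
opening: 1.001
grasp_force: 0.0
```

```bash
cat > near.py <<'E'
# wrist look: cap-top centre by points 100..114 mm high, clustered
from h import *
K,C=w2c("wrist"); p,d=bot.capture("wrist"); P=cloud("wrist",d,K,C)
import sys; save(sys.argv[1],p)
s=bot.read_state(); print("tcp",s["position"].round(4),"t",s["time_s"])
m=((d>0)&(P[...,2]>.1)&(P[...,2]<.116)).astype(np.uint8)
n,L,st,_=cv2.connectedComponentsWithStats(m)
for i in range(1,n):
    if st[i,4]>200:
        q=P[L==i]; c=p[L==i].mean(0).astype(int)
        print("top",st[i].tolist(),"mid",((q.min(0)+q.max(0))/2).round(4),"ext",np.ptp(q,axis=0).round(3),"med",np.median(q,0).round(4),c)
E
python3 near.py w1
```

```text
tcp [0.4479 0.0953 0.1942] t 1.7333
top [486, 181, 39, 33, 981] mid [0.6686 0.1022 0.1055] ext [0.032 0.031 0.011] med [0.6661 0.1032 0.1085] [244 102 101]
top [261, 186, 32, 32, 823] mid [0.4453 0.097  0.1054] ext [0.03  0.03  0.011] med [0.4458 0.0977 0.1084] [254 254 254]
```

View pics/w1.png

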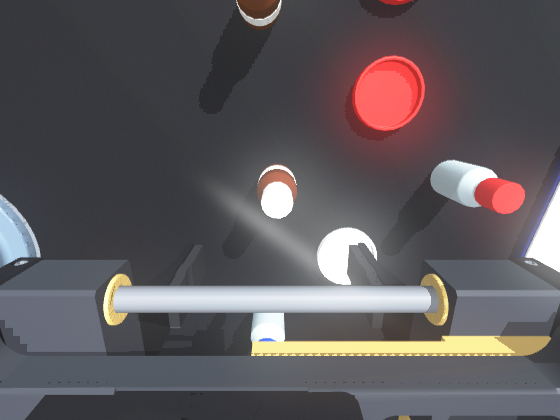

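The wrist view puts the white cap at px (277,195), or (0.4455, 0.097), 108 mm high, which agrees with the fixed cameras. I'll descend on it and grip the cap.

>>> move_arm:
  increments:
    - {"xyz": [1,-1,30],"roll": 0,"grip": 100}
    - {"xyz": [0,0,35],"roll": 0,"grip": 100}
    - {"xyz": [0,0,30],"roll": 0,"grip": 100}
    - {"xyz": [0,0,17],"roll": 0,"grip": 100}
    - {"xyz": [0,0,7],"roll": 0,"grip": 100}

```text
time_s: 2.15
position: [0.4472, 0.0952, 0.072]
tcp_rot: [[0.001, 1.0, -0.003], [1.0, -0.001, -0.0], [-0.0, -0.003, -1.0]]
force: [0.9, 0.4, -0.5]
opening: 0.997
grasp_force: 0.0
```

>>> move_arm:
  increments:
    - {"xyz": [0,0,0],"roll": 0,"grip": 20}
    - {"xyz": [0,0,0],"roll": 0,"grip": 20}
    - {"xyz": [0,0,0],"roll": 0,"grip": 20}
    - {"xyz": [0,0,0],"roll": 0,"grip": 20}
    - {"xyz": [0,0,0],"roll": 0,"grip": 20}

```text
time_s: 2.57
position: [0.4475, 0.096, 0.0756]
tcp_rot: [[-0.0, 1.0, 0.003], [1.0, 0.0, -0.0], [-0.0, 0.003, -1.0]]
force: [-0.1, -0.4, 0.2]
opening: 0.71
grasp_force: 0.0
```

>>> move_arm:
  increments:
    - {"xyz": [0,0,0],"roll": 0,"grip": 10}
    - {"xyz": [0,0,0],"roll": 0,"grip": 10}
    - {"xyz": [0,0,0],"roll": 0,"grip": 10}
    - {"xyz": [0,0,0],"roll": 0,"grip": 10}
    - {"xyz": [0,0,0],"roll": 0,"grip": 10}

```text
time_s: 2.98
position: [0.4464, 0.0961, 0.0746]
tcp_rot: [[-0.0, 1.0, -0.0], [1.0, 0.0, -0.0], [-0.0, -0.0, -1.0]]
force: [-0.1, -0.9, 1.3]
opening: 0.34
grasp_force: 30.0
```

>>> move_arm:
  increments:
    - {"xyz": [0,0,0],"roll": 0,"grip": 10}
    - {"xyz": [0,0,0],"roll": 0,"grip": 10}
    - {"xyz": [0,0,0],"roll": 0,"grip": 10}

```text
time_s: 3.23
position: [0.4465, 0.096, 0.0746]
tcp_rot: [[0.0, 1.0, -0.0], [1.0, -0.0, 0.0], [0.0, -0.0, -1.0]]
force: [0.0, 0.6, 3.2]
opening: 0.341
grasp_force: 30.0
```

>>> move_arm:
  increments:
    - {"xyz": [0,0,-5],"roll": 0,"grip": 10}
    - {"xyz": [0,0,-12],"roll": 0,"grip": 10}
    - {"xyz": [0,0,-15],"roll": 0,"grip": 10}
    - {"xyz": [-5,5,-8],"roll": 0,"grip": 10}
    - {"xyz": [-12,12,0],"roll": 0,"grip": 10}

```text
time_s: 3.65
position: [0.4625, 0.0798, 0.1157]
tcp_rot: [[-0.002, 1.0, -0.0], [1.0, 0.002, 0.0], [0.0, -0.0, -1.0]]
force: [-0.0, 0.7, -2.0]
opening: 0.341
grasp_force: 30.0
```

>>> move_arm:
  increments:
    - {"xyz": [-17,17,0],"roll": 0,"grip": 10}
    - {"xyz": [-20,20,0],"roll": 0,"grip": 10}
    - {"xyz": [-20,20,0],"roll": 0,"grip": 10}
    - {"xyz": [-18,18.5,0],"roll": 0,"grip": 10}
    - {"xyz": [-12,13,0],"roll": 0,"grip": 10}

```text
time_s: 4.07
position: [0.5548, -0.0111, 0.114]
tcp_rot: [[0.002, 1.0, 0.002], [1.0, -0.002, -0.001], [-0.001, 0.002, -1.0]]
force: [-0.2, -0.8, -1.0]
opening: 0.335
grasp_force: 30.0
```

>>> move_arm:
  increments:
    - {"xyz": [0,0,3],"roll": 0,"grip": 10}
    - {"xyz": [0,0,10],"roll": 0,"grip": 10}
    - {"xyz": [0,0,10],"roll": 0,"grip": 10}
    - {"xyz": [0,0,6],"roll": 0,"grip": 10}
    - {"xyz": [0,0,2],"roll": 0,"grip": 10}

```text
time_s: 4.48
position: [0.5493, -0.0068, 0.0814]
tcp_rot: [[-0.001, 1.0, -0.005], [1.0, 0.001, 0.001], [0.001, -0.005, -1.0]]
force: [0.4, 0.4, -1.5]
opening: 0.339
grasp_force: 30.0
```

```bash
python3 - <<'E'
from h import *
s=bot.read_state(); print(s["position"],s["force"],s["opening"],s["time_s"])
p,d=bot.capture("side"); q,_=bot.capture("scene")
save("c1",np.hstack([cv2.resize(p[130:330,180:380],(400,400)),cv2.resize(q[130:330,170:370],(400,400))]))
E
```

```text
[ 0.54925908 -0.00681789  0.08138411] [ 0.39127374  0.37034261 -1.53117104] 0.3386173537689391 4.4833
```

View pics/c1.png

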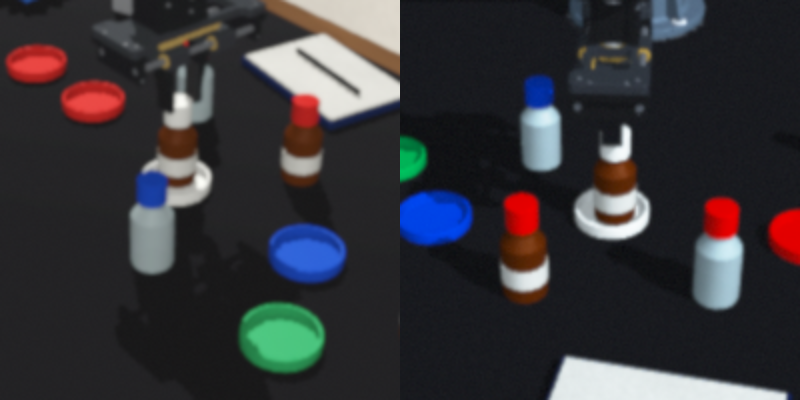

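The white-capped bottle (left crop px (177,150), right crop px (615,180)) is upright and centred over the white saucer, a few mm above its floor. I'll lower it the rest of the way and release.

>>> move_arm:
  increments:
    - {"xyz": [0,0,2],"roll": 0,"grip": 10}
    - {"xyz": [0,0,1.5],"roll": 0,"grip": 10}
    - {"xyz": [0,0,1],"roll": 0,"grip": 10}
    - {"xyz": [0,0,0.5],"roll": 0,"grip": 10}
    - {"xyz": [0,0,0],"roll": 0,"grip": 10}

```text
time_s: 5.0
position: [0.5521, -0.008, 0.0787]
tcp_rot: [[-0.0, 1.0, 0.0], [1.0, 0.0, -0.0], [-0.0, 0.0, -1.0]]
force: [-0.1, 0.6, -1.5]
opening: 0.34
grasp_force: 30.0
```

>>> move_arm:
  increments:
    - {"xyz": [0,0,0.5],"roll": 0,"grip": 10}
    - {"xyz": [0,0,0.5],"roll": 0,"grip": 10}
    - {"xyz": [0,0,0],"roll": 0,"grip": 10}
    - {"xyz": [0,0,0],"roll": 0,"grip": 10}

```text
time_s: 5.33
position: [0.5524, -0.008, 0.0787]
tcp_rot: [[-0.0, 1.0, 0.001], [1.0, 0.0, -0.0], [-0.0, 0.001, -1.0]]
force: [-1.7, 0.4, 6.1]
opening: 0.345
grasp_force: 30.0
```

Contact shows as +6 N upward. I'll open, rise, and go to the red-capped bottle.

>>> move_arm:
  increments:
    - {"xyz": [0,0,0],"roll": 0,"grip": 90}
    - {"xyz": [0,0,0],"roll": 0,"grip": 90}
    - {"xyz": [0,0,0],"roll": 0,"grip": 90}
    - {"xyz": [0,0,0],"roll": 0,"grip": 90}
    - {"xyz": [0,0,0],"roll": 0,"grip": 90}

```text
time_s: 5.75
position: [0.552, -0.008, 0.0774]
tcp_rot: [[0.0, 1.0, -0.0], [1.0, -0.0, 0.0], [0.0, -0.0, -1.0]]
force: [0.1, -0.5, -0.3]
opening: 0.636
grasp_force: 0.0
```

>>> move_arm:
  increments:
    - {"xyz": [0,0,-5],"roll": 0,"grip": 100}
    - {"xyz": [0,0,-20],"roll": 0,"grip": 100}
    - {"xyz": [0,0,-35],"roll": 0,"grip": 100}
    - {"xyz": [0,0,-35],"roll": 0,"grip": 100}
    - {"xyz": [0,0,-20],"roll": 0,"grip": 100}

```text
time_s: 6.17
position: [0.5536, -0.0083, 0.1962]
tcp_rot: [[-0.0, 1.0, 0.005], [1.0, 0.0, -0.001], [-0.001, 0.005, -1.0]]
force: [0.4, 0.4, -0.1]
opening: 0.975
grasp_force: 0.0
```

>>> move_arm:
  increments:
    - {"xyz": [-10,15,0],"roll": 0,"grip": 100}
    - {"xyz": [-20,30,0],"roll": 0,"grip": 100}
    - {"xyz": [-22,32,0],"roll": 0,"grip": 100}
    - {"xyz": [-20,29,0],"roll": 0,"grip": 100}
    - {"xyz": [-10,15,0],"roll": 0,"grip": 100}

```text
time_s: 6.58
position: [0.6765, -0.0929, 0.1931]
tcp_rot: [[0.001, 1.0, 0.004], [1.0, -0.001, -0.002], [-0.002, 0.004, -1.0]]
force: [0.8, 0.1, 0.2]
opening: 0.998
grasp_force: 0.0
```

```bash
python3 near.py w2
```

```text
tcp [ 0.6784 -0.0945  0.1928] t 6.6333
top [115, 92, 41, 38, 1240] mid [ 0.5516 -0.0077  0.1075] ext [0.031 0.031 0.015] med [ 0.5537 -0.0077  0.1121] [228 230 230]
top [257, 183, 32, 33, 831] mid [ 0.6731 -0.0895  0.1053] ext [0.03  0.031 0.01 ] med [ 0.6735 -0.0886  0.1084] [215  46  45]
top [12, 195, 39, 32, 966] mid [ 0.4349 -0.1008  0.1053] ext [0.032 0.031 0.011] med [ 0.4372 -0.0998  0.1079] [ 32  66 201]
```

White stands at (0.552, -0.008) with its cap top at 112 mm, so it is flat on the saucer floor. The red-capped bottle is at (0.673, -0.089), directly below the gripper.

>>> move_arm:
  increments:
    - {"xyz": [0,0,30],"roll": 0,"grip": 70}
    - {"xyz": [0,0,35],"roll": 0,"grip": 70}
    - {"xyz": [0,0,28],"roll": 0,"grip": 70}
    - {"xyz": [0,0,17],"roll": 0,"grip": 70}
    - {"xyz": [0,0,7],"roll": 0,"grip": 70}

```text
time_s: 7.05
position: [0.6699, -0.0889, 0.0719]
tcp_rot: [[-0.0, 1.0, -0.007], [1.0, 0.0, 0.002], [0.002, -0.007, -1.0]]
force: [-0.5, 0.6, -0.6]
opening: 0.733
grasp_force: 0.0
```

>>> move_arm:
  increments:
    - {"xyz": [0,0,0],"roll": 0,"grip": 10}
    - {"xyz": [0,0,0],"roll": 0,"grip": 10}
    - {"xyz": [0,0,0],"roll": 0,"grip": 10}
    - {"xyz": [0,0,0],"roll": 0,"grip": 10}
    - {"xyz": [0,0,0],"roll": 0,"grip": 10}

```text
time_s: 7.47
position: [0.674, -0.0902, 0.0773]
tcp_rot: [[-0.0, 1.0, 0.003], [1.0, 0.0, -0.001], [-0.001, 0.003, -1.0]]
force: [-0.4, -0.2, 0.3]
opening: 0.408
grasp_force: 0.0
```

>>> move_arm:
  increments:
    - {"xyz": [0,0,0],"roll": 0,"grip": 10}
    - {"xyz": [0,0,0],"roll": 0,"grip": 10}
    - {"xyz": [0,0,0],"roll": 0,"grip": 10}
    - {"xyz": [0,0,0],"roll": 0,"grip": 10}
    - {"xyz": [0,0,0],"roll": 0,"grip": 10}

```text
time_s: 7.88
position: [0.6741, -0.0902, 0.0769]
tcp_rot: [[0.0, 1.0, 0.003], [1.0, -0.0, -0.001], [-0.001, 0.003, -1.0]]
force: [0.2, 0.4, 6.8]
opening: 0.326
grasp_force: 30.0
```

>>> move_arm:
  increments:
    - {"xyz": [0,0,-10],"roll": 0,"grip": 10}
    - {"xyz": [0,0,-25],"roll": 0,"grip": 10}
    - {"xyz": [0,0,-35],"roll": 0,"grip": 10}
    - {"xyz": [0,0,-32],"roll": 0,"grip": 10}
    - {"xyz": [0,0,-18],"roll": 0,"grip": 10}

```text
time_s: 8.3
position: [0.674, -0.0903, 0.1993]
tcp_rot: [[-0.0, 1.0, 0.004], [1.0, 0.0, -0.001], [-0.001, 0.004, -1.0]]
force: [1.3, -0.0, -1.1]
opening: 0.321
grasp_force: 30.0
```

>>> move_arm:
  increments:
    - {"xyz": [10,-4,0],"roll": 0,"grip": 10}
    - {"xyz": [25,-9,0],"roll": 0,"grip": 10}
    - {"xyz": [36,-12,0],"roll": 0,"grip": 10}
    - {"xyz": [38,-12,0],"roll": 0,"grip": 10}
    - {"xyz": [38,-12,0],"roll": 0,"grip": 10}

```text
time_s: 8.72
position: [0.6208, 0.0588, 0.1932]
tcp_rot: [[0.001, 1.0, -0.005], [1.0, -0.001, 0.001], [0.001, -0.005, -1.0]]
force: [0.5, 1.7, -2.1]
opening: 0.325
grasp_force: 30.0
```

>>> move_arm:
  increments:
    - {"xyz": [38,-12,0],"roll": 0,"grip": 10}
    - {"xyz": [38,-12,0],"roll": 0,"grip": 10}
    - {"xyz": [34,-12,0],"roll": 0,"grip": 10}
    - {"xyz": [24,-9,0],"roll": 0,"grip": 10}
    - {"xyz": [12,-4,0],"roll": 0,"grip": 10}

```text
time_s: 9.13
position: [0.5705, 0.2066, 0.1934]
tcp_rot: [[-0.004, 1.0, -0.006], [1.0, 0.004, 0.0], [0.0, -0.006, -1.0]]
force: [-0.3, -0.0, -2.1]
opening: 0.322
grasp_force: 30.0
```

>>> move_arm:
  increments:
    - {"xyz": [0,0,15],"roll": 0,"grip": 10}
    - {"xyz": [0,0,32],"roll": 0,"grip": 10}
    - {"xyz": [0,0,32],"roll": 0,"grip": 10}
    - {"xyz": [0,0,20],"roll": 0,"grip": 10}
    - {"xyz": [0,0,8],"roll": 0,"grip": 10}

```text
time_s: 9.55
position: [0.571, 0.2018, 0.0838]
tcp_rot: [[0.0, 1.0, -0.01], [1.0, -0.0, -0.002], [-0.002, -0.01, -1.0]]
force: [-1.2, -0.1, -2.0]
opening: 0.325
grasp_force: 30.0
```

```bash
python3 - <<'E'
from h import *
s=bot.read_state(); print(s["position"],s["force"],s["opening"],s["time_s"])
p,d=bot.capture("side"); q,_=bot.capture("scene")
save("c2",np.hstack([cv2.resize(p[90:290,130:330],(400,400)),cv2.resize(q[130:330,270:470],(400,400))]))
E
```

```text
[0.57097888 0.20184427 0.08381954] [-1.21338471 -0.0698718  -2.00449284] 0.3252574158198608 9.55
```

View pics/c2.png

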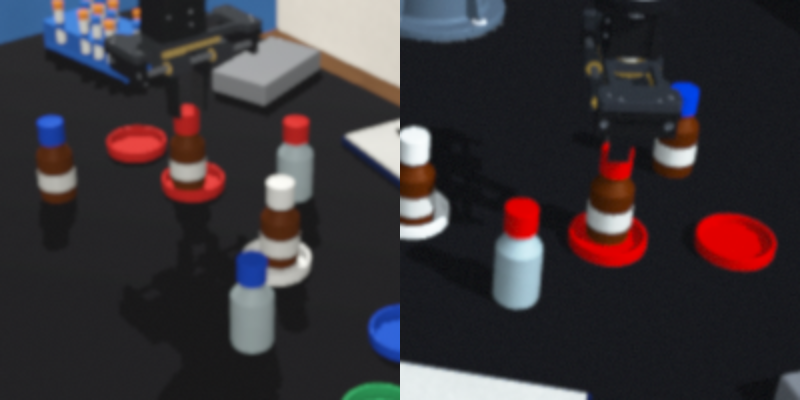

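The red-capped bottle (left crop px (188,155), right crop px (610,205)) is upright and over the right-hand red saucer. I'll lower it until it touches.

>>> move_arm:
  increments:
    - {"xyz": [0,1,3],"roll": 0,"grip": 10}
    - {"xyz": [0,0,2.5],"roll": 0,"grip": 10}
    - {"xyz": [0,0,1.5],"roll": 0,"grip": 10}
    - {"xyz": [0,0,1],"roll": 0,"grip": 10}
    - {"xyz": [0,0,0],"roll": 0,"grip": 10}

```text
time_s: 10.07
position: [0.5763, 0.2031, 0.0812]
tcp_rot: [[0.0, 1.0, 0.001], [1.0, -0.0, 0.0], [0.0, 0.001, -1.0]]
force: [-0.3, -0.3, -1.2]
opening: 0.324
grasp_force: 30.0
```

>>> move_arm:
  increments:
    - {"xyz": [0,0,0.5],"roll": 0,"grip": 10}
    - {"xyz": [0,0,0.5],"roll": 0,"grip": 10}
    - {"xyz": [0,0,0],"roll": 0,"grip": 10}
    - {"xyz": [0,0,0],"roll": 0,"grip": 10}

```text
time_s: 10.4
position: [0.5766, 0.2032, 0.0809]
tcp_rot: [[-0.0, 1.0, 0.002], [1.0, 0.0, 0.0], [0.0, 0.002, -1.0]]
force: [-0.4, 0.0, 5.7]
opening: 0.323
grasp_force: 30.0
```

>>> move_arm:
  increments:
    - {"xyz": [0,0,0],"roll": 0,"grip": 90}
    - {"xyz": [0,0,0],"roll": 0,"grip": 90}
    - {"xyz": [0,0,0],"roll": 0,"grip": 90}
    - {"xyz": [0,0,0],"roll": 0,"grip": 90}
    - {"xyz": [0,0,0],"roll": 0,"grip": 90}

```text
time_s: 10.82
position: [0.5759, 0.203, 0.0793]
tcp_rot: [[-0.0, 1.0, -0.0], [1.0, 0.0, -0.0], [-0.0, -0.0, -1.0]]
force: [-0.6, -0.6, -0.5]
opening: 0.616
grasp_force: 0.0
```

>>> move_arm:
  increments:
    - {"xyz": [0,0,-5],"roll": 0,"grip": 100}
    - {"xyz": [0,0,-20],"roll": 0,"grip": 100}
    - {"xyz": [0,0,-35],"roll": 0,"grip": 100}
    - {"xyz": [0,0,-35],"roll": 0,"grip": 100}
    - {"xyz": [0,0,-20],"roll": 0,"grip": 100}

```text
time_s: 11.23
position: [0.5778, 0.2034, 0.1985]
tcp_rot: [[-0.0, 1.0, 0.005], [1.0, 0.0, 0.001], [0.001, 0.005, -1.0]]
force: [0.4, -0.4, -0.7]
opening: 0.967
grasp_force: 0.0
```

>>> move_arm:
  increments:
    - {"xyz": [14,-24,0],"roll": 0,"grip": 90}
    - {"xyz": [20,-34,0],"roll": 0,"grip": 90}
    - {"xyz": [20,-34,0],"roll": 0,"grip": 90}
    - {"xyz": [20,-34,0],"roll": 0,"grip": 90}
    - {"xyz": [16,-23,0],"roll": 0,"grip": 90}

```text
time_s: 11.65
position: [0.4233, 0.2936, 0.1947]
tcp_rot: [[-0.0, 1.0, -0.002], [1.0, 0.0, -0.0], [-0.0, -0.002, -1.0]]
force: [0.3, 0.9, 0.2]
opening: 0.901
grasp_force: 0.0
```

```bash
python3 near.py w3
```

```text
tcp [0.4188 0.2956 0.1945] t 11.7
top [264, 185, 32, 33, 826] mid [0.4262 0.2947 0.1055] ext [0.031 0.031 0.011] med [0.4265 0.2958 0.1084] [ 82 152 254]
```

>>> move_arm:
  increments:
    - {"xyz": [1,0,30],"roll": 0,"grip": 70}
    - {"xyz": [0,0,35],"roll": 0,"grip": 70}
    - {"xyz": [0,0,30],"roll": 0,"grip": 70}
    - {"xyz": [0,0,18],"roll": 0,"grip": 70}
    - {"xyz": [0,0,6],"roll": 0,"grip": 70}

```text
time_s: 12.12
position: [0.4252, 0.2931, 0.0729]
tcp_rot: [[-0.0, 1.0, -0.005], [1.0, 0.0, -0.002], [-0.002, -0.005, -1.0]]
force: [-0.3, 0.3, -0.5]
opening: 0.71
grasp_force: 0.0
```

>>> move_arm:
  increments:
    - {"xyz": [0,0,0],"roll": 0,"grip": 10}
    - {"xyz": [0,0,0],"roll": 0,"grip": 10}
    - {"xyz": [0,0,0],"roll": 0,"grip": 10}
    - {"xyz": [0,0,0],"roll": 0,"grip": 10}
    - {"xyz": [0,0,0],"roll": 0,"grip": 10}

```text
time_s: 12.53
position: [0.4279, 0.2944, 0.0768]
tcp_rot: [[0.0, 1.0, 0.003], [1.0, -0.0, 0.001], [0.001, 0.003, -1.0]]
force: [-0.0, -0.4, -0.3]
opening: 0.403
grasp_force: 0.0
```

>>> move_arm:
  increments:
    - {"xyz": [0,0,0],"roll": 0,"grip": 10}
    - {"xyz": [0,0,0],"roll": 0,"grip": 10}
    - {"xyz": [0,0,0],"roll": 0,"grip": 10}
    - {"xyz": [0,0,0],"roll": 0,"grip": 10}
    - {"xyz": [0,0,0],"roll": 0,"grip": 10}

```text
time_s: 12.95
position: [0.4275, 0.2943, 0.0765]
tcp_rot: [[-0.0, 1.0, 0.001], [1.0, 0.0, 0.001], [0.001, 0.001, -1.0]]
force: [-0.7, 0.2, 4.9]
opening: 0.331
grasp_force: 30.0
```

>>> move_arm:
  increments:
    - {"xyz": [0,0,-12],"roll": 0,"grip": 10}
    - {"xyz": [0,0,-28],"roll": 0,"grip": 10}
    - {"xyz": [0,0,-38],"roll": 0,"grip": 10}
    - {"xyz": [0,0,-34],"roll": 0,"grip": 10}
    - {"xyz": [0,0,-18],"roll": 0,"grip": 10}

```text
time_s: 13.37
position: [0.4285, 0.2947, 0.2091]
tcp_rot: [[-0.0, 1.0, 0.005], [1.0, 0.0, 0.002], [0.002, 0.005, -1.0]]
force: [0.1, -0.4, -0.7]
opening: 0.325
grasp_force: 30.0
```

>>> move_arm:
  increments:
    - {"xyz": [-12,3,0],"roll": 0,"grip": 10}
    - {"xyz": [-25,7,0],"roll": 0,"grip": 10}
    - {"xyz": [-36,10,0],"roll": 0,"grip": 10}
    - {"xyz": [-39,11,0],"roll": 0,"grip": 10}
    - {"xyz": [-39,11,0],"roll": 0,"grip": 10}

```text
time_s: 13.78
position: [0.4676, 0.141, 0.2039]
tcp_rot: [[-0.002, 1.0, -0.003], [1.0, 0.002, -0.001], [-0.001, -0.003, -1.0]]
force: [0.9, 0.0, -2.3]
opening: 0.324
grasp_force: 30.0
```

>>> move_arm:
  increments:
    - {"xyz": [-39,11,0],"roll": 0,"grip": 10}
    - {"xyz": [-39,11,0],"roll": 0,"grip": 10}
    - {"xyz": [-39,11,0],"roll": 0,"grip": 10}
    - {"xyz": [-39,11,0],"roll": 0,"grip": 10}
    - {"xyz": [-39,11,0],"roll": 0,"grip": 10}

```text
time_s: 14.2
position: [0.5224, -0.0544, 0.2036]
tcp_rot: [[0.001, 1.0, -0.004], [1.0, -0.001, 0.001], [0.001, -0.004, -1.0]]
force: [1.1, -0.5, -1.3]
opening: 0.33
grasp_force: 30.0
```

>>> move_arm:
  increments:
    - {"xyz": [-39,11,0],"roll": 0,"grip": 10}
    - {"xyz": [-39,11,0],"roll": 0,"grip": 10}
    - {"xyz": [-36,11,0],"roll": 0,"grip": 10}
    - {"xyz": [-25,8,0],"roll": 0,"grip": 10}
    - {"xyz": [-12,3,0],"roll": 0,"grip": 10}

```text
time_s: 14.62
position: [0.5676, -0.2076, 0.2033]
tcp_rot: [[0.004, 1.0, -0.002], [1.0, -0.004, -0.001], [-0.001, -0.002, -1.0]]
force: [0.4, -0.5, -1.7]
opening: 0.331
grasp_force: 30.0
```

>>> move_arm:
  increments:
    - {"xyz": [0,0,16],"roll": 0,"grip": 10}
    - {"xyz": [0,0,34],"roll": 0,"grip": 10}
    - {"xyz": [0,0,34],"roll": 0,"grip": 10}
    - {"xyz": [0,0,22],"roll": 0,"grip": 10}
    - {"xyz": [0,0,10],"roll": 0,"grip": 10}

```text
time_s: 15.03
position: [0.5636, -0.2005, 0.0846]
tcp_rot: [[-0.0, 1.0, -0.009], [1.0, 0.0, 0.005], [0.005, -0.009, -1.0]]
force: [-0.1, -0.4, -1.0]
opening: 0.333
grasp_force: 30.0
```

```bash
python3 - <<'E'
from h import *
s=bot.read_state(); print(s["position"],s["force"],s["opening"],s["time_s"])
p,d=bot.capture("side"); q,_=bot.capture("scene")
save("c3",np.hstack([cv2.resize(p[130:330,220:420],(400,400)),cv2.resize(q[130:330,90:290],(400,400))]))
E
```

```text
[ 0.5636217  -0.20047013  0.08460614] [-0.11291933 -0.39548651 -1.004857  ] 0.3326064386341538 15.0333
```

View pics/c3.png

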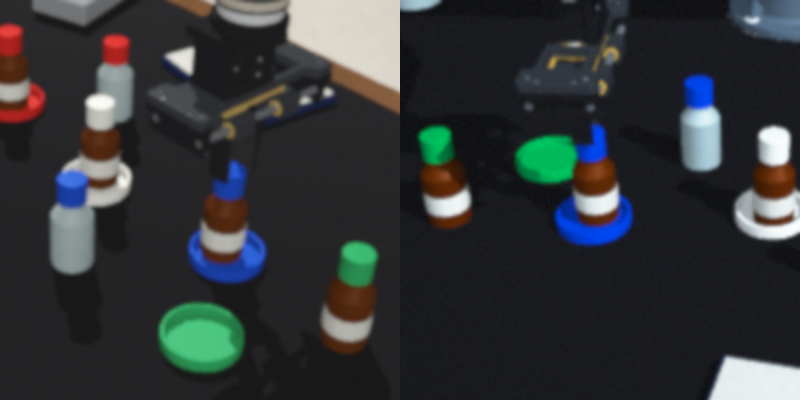

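The blue-capped bottle (left crop px (225,220), right crop px (595,195)) is over the blue saucer and a little above its floor. I'll lower it.

>>> move_arm:
  increments:
    - {"xyz": [0,0,3.5],"roll": 0,"grip": 10}
    - {"xyz": [0,0,3],"roll": 0,"grip": 10}
    - {"xyz": [0,0,2],"roll": 0,"grip": 10}
    - {"xyz": [0,0,1],"roll": 0,"grip": 10}
    - {"xyz": [0,0,0],"roll": 0,"grip": 10}

```text
time_s: 15.55
position: [0.5684, -0.2031, 0.0807]
tcp_rot: [[-0.0, 1.0, 0.001], [1.0, 0.0, -0.001], [-0.001, 0.001, -1.0]]
force: [-0.1, -0.1, -2.2]
opening: 0.327
grasp_force: 30.0
```

>>> move_arm:
  increments:
    - {"xyz": [0,0,0.5],"roll": 0,"grip": 10}
    - {"xyz": [0,0,0.5],"roll": 0,"grip": 10}
    - {"xyz": [0,0,0],"roll": 0,"grip": 10}
    - {"xyz": [0,0,0],"roll": 0,"grip": 10}

```text
time_s: 15.88
position: [0.5686, -0.2034, 0.0806]
tcp_rot: [[-0.0, 1.0, 0.002], [1.0, 0.0, -0.001], [-0.001, 0.002, -1.0]]
force: [-1.8, 0.1, 4.2]
opening: 0.328
grasp_force: 30.0
```

>>> move_arm:
  increments:
    - {"xyz": [0,0,0],"roll": 0,"grip": 90}
    - {"xyz": [0,0,0],"roll": 0,"grip": 90}
    - {"xyz": [0,0,0],"roll": 0,"grip": 90}
    - {"xyz": [0,0,0],"roll": 0,"grip": 90}
    - {"xyz": [0,0,0],"roll": 0,"grip": 90}

```text
time_s: 16.3
position: [0.568, -0.2029, 0.0789]
tcp_rot: [[-0.0, 1.0, -0.0], [1.0, 0.0, 0.0], [0.0, -0.0, -1.0]]
force: [-1.0, -0.0, 0.7]
opening: 0.621
grasp_force: 0.0
```

>>> move_arm:
  increments:
    - {"xyz": [0,0,-5],"roll": 0,"grip": 100}
    - {"xyz": [0,0,-20],"roll": 0,"grip": 100}
    - {"xyz": [0,0,-35],"roll": 0,"grip": 100}
    - {"xyz": [0,0,-35],"roll": 0,"grip": 100}
    - {"xyz": [0,0,-20],"roll": 0,"grip": 100}

```text
time_s: 16.72
position: [0.5695, -0.2038, 0.1979]
tcp_rot: [[-0.0, 1.0, 0.005], [1.0, 0.0, -0.003], [-0.003, 0.005, -1.0]]
force: [1.1, 0.1, -0.8]
opening: 0.965
grasp_force: 0.0
```

>>> move_arm:
  increments:
    - {"xyz": [-20,0,0],"roll": 0,"grip": 90}
    - {"xyz": [-38,-1,0],"roll": 0,"grip": 90}
    - {"xyz": [-40,-1,0],"roll": 0,"grip": 90}
    - {"xyz": [-38,0,0],"roll": 0,"grip": 90}
    - {"xyz": [-24,0,0],"roll": 0,"grip": 90}

```text
time_s: 17.13
position: [0.5658, -0.367, 0.1946]
tcp_rot: [[0.002, 1.0, 0.001], [1.0, -0.002, -0.003], [-0.003, 0.001, -1.0]]
force: [1.0, -0.1, 0.5]
opening: 0.906
grasp_force: 0.0
```

```bash
python3 near.py w4
```

```text
tcp [ 0.5658 -0.3717  0.1944] t 17.1833
top [258, 0, 40, 34, 1103] mid [ 0.5669 -0.2086  0.1076] ext [0.031 0.022 0.014] med [ 0.5671 -0.2081  0.1122] [ 86 153 247]
top [260, 184, 32, 33, 824] mid [ 0.565  -0.3651  0.1052] ext [0.03  0.031 0.01 ] med [ 0.5655 -0.3641  0.1084] [126 252 201]
```

Blue's cap top is at 112 mm, so it is seated. The green-capped bottle is at about (0.565, -0.364).

>>> move_arm:
  increments:
    - {"xyz": [-1,0,30],"roll": 0,"grip": 70}
    - {"xyz": [0,0,35],"roll": 0,"grip": 70}
    - {"xyz": [0,0,30],"roll": 0,"grip": 70}
    - {"xyz": [0,0,17],"roll": 0,"grip": 70}
    - {"xyz": [0,0,6],"roll": 0,"grip": 70}

```text
time_s: 17.6
position: [0.5637, -0.3618, 0.0722]
tcp_rot: [[0.0, 1.0, -0.006], [1.0, -0.0, 0.005], [0.005, -0.006, -1.0]]
force: [0.1, 0.2, 0.8]
opening: 0.707
grasp_force: 0.0
```

>>> move_arm:
  increments:
    - {"xyz": [0,0,0],"roll": 0,"grip": 10}
    - {"xyz": [0,0,0],"roll": 0,"grip": 10}
    - {"xyz": [0,0,0],"roll": 0,"grip": 10}
    - {"xyz": [0,0,0],"roll": 0,"grip": 10}
    - {"xyz": [0,0,0],"roll": 0,"grip": 10}

```text
time_s: 18.02
position: [0.5669, -0.3646, 0.0778]
tcp_rot: [[-0.0, 1.0, 0.002], [1.0, 0.0, -0.002], [-0.002, 0.002, -1.0]]
force: [-0.9, -0.2, 0.4]
opening: 0.408
grasp_force: 0.0
```

>>> move_arm:
  increments:
    - {"xyz": [0,0,0],"roll": 0,"grip": 10}
    - {"xyz": [0,0,0],"roll": 0,"grip": 10}
    - {"xyz": [0,0,0],"roll": 0,"grip": 10}
    - {"xyz": [0,0,0],"roll": 0,"grip": 10}
    - {"xyz": [0,0,0],"roll": 0,"grip": 10}

```text
time_s: 18.43
position: [0.5667, -0.3658, 0.0804]
tcp_rot: [[-0.001, 1.0, 0.002], [1.0, 0.001, -0.004], [-0.004, 0.002, -1.0]]
force: [-3.9, 0.5, 15.9]
opening: 0.117
grasp_force: 7.7
```

The opening is only 0.117 with 16 N upward, so that grasp went wrong. I'll look before moving.

```bash
python3 - <<'E'
from h import *
s=bot.read_state(); print(s["position"],s["force"],s["opening"],s["grasp_force"])
p,d=bot.capture("side"); q,_=bot.capture("scene")
save("c4",np.hstack([cv2.resize(p[200:350,300:450],(400,400)),cv2.resize(q[130:280,50:200],(400,400))]))
E
```

```text
[ 0.56667872 -0.36584351  0.08044599] [-3.94011726  0.52591714 15.91255022] 0.11671064883333206 7.657694023218937
```

View pics/c4.png

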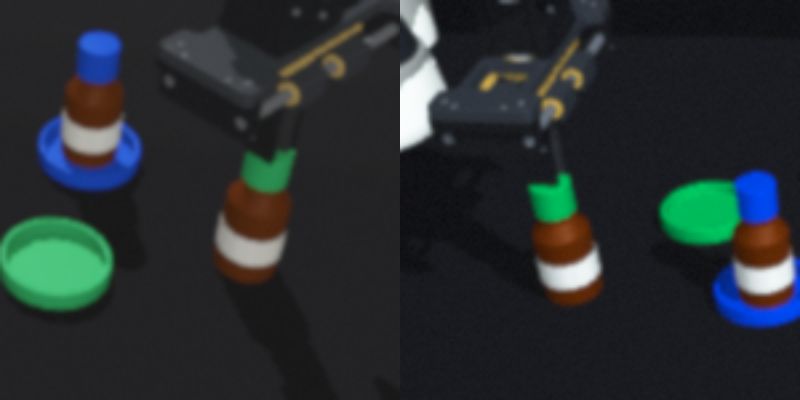

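The green-capped bottle (left crop px (255,215), right crop px (560,240)) is tilted with its cap toward -y, and the fingers are squeezing an edge of the cap. I'll measure the lean before opening.

```bash
python3 - <<'E'
from h import *
for cam in ["side","scene"]:
    K,C=w2c(cam); p,d=bot.capture(cam); P=cloud(cam,d,K,C)
    h=cv2.cvtColor(p,cv2.COLOR_RGB2HSV).astype(int)
    box=(abs(P[...,0]-.566)<.06)&(abs(P[...,1]+.365)<.06)&(d>0)
    g=box&(h[...,0]>45)&(h[...,0]<85)&(h[...,1]>120)&(h[...,2]>60)
    b=box&(h[...,0]<20)&(h[...,1]>100)&(P[...,2]>.002)
    for n,m in(("cap",g),("amber",b)):
        q=P[m]; print(cam,n,m.sum(),"lo",q.min(0).round(3),"hi",q.max(0).round(3),"med",np.median(q,0).round(3))
        for z in np.arange(0.0,.12,.01):
            k=q[(q[:,2]>=z)&(q[:,2]<z+.01)]
            if len(k)>8: print("   z",round(z,2),len(k),"x",np.percentile(k[:,0],[3,97]).round(3),"y",np.percentile(k[:,1],[3,97]).round(3))
s=bot.read_state(); print(s["position"],s["force"],s["moment"],s["opening"],s["grasp_force"])
E
```

```text
side cap 225 lo [ 0.55  -0.382  0.079] hi [ 0.579 -0.352  0.117] med [ 0.558 -0.375  0.097]
   z 0.08 68 x [0.554 0.571] y [-0.381 -0.356]
   z 0.09 72 x [0.553 0.572] y [-0.382 -0.356]
   z 0.1 74 x [0.552 0.577] y [-0.381 -0.36 ]
   z 0.11 9 x [0.55  0.574] y [-0.379 -0.37 ]
side amber 499 lo [ 0.528 -0.403  0.002] hi [ 0.584 -0.345  0.191] med [ 0.552 -0.375  0.058]
   z 0.0 68 x [0.542 0.567] y [-0.388 -0.351]
   z 0.01 36 x [0.543 0.564] y [-0.388 -0.358]
   z 0.04 65 x [0.544 0.567] y [-0.388 -0.349]
   z 0.05 108 x [0.544 0.57 ] y [-0.388 -0.35 ]
   z 0.06 169 x [0.547 0.578] y [-0.387 -0.348]
   z 0.07 52 x [0.552 0.571] y [-0.38  -0.354]
scene cap 232 lo [ 0.556 -0.379  0.075] hi [ 0.59  -0.347  0.116] med [ 0.581 -0.357  0.1  ]
   z 0.08 45 x [0.569 0.586] y [-0.374 -0.347]
   z 0.09 63 x [0.568 0.587] y [-0.374 -0.348]
   z 0.1 93 x [0.564 0.588] y [-0.374 -0.348]
   z 0.11 26 x [0.557 0.587] y [-0.373 -0.352]
scene amber 412 lo [ 0.556 -0.384  0.002] hi [ 0.594 -0.339  0.078] med [ 0.584 -0.355  0.058]
   z 0.0 51 x [0.565 0.59 ] y [-0.376 -0.34 ]
   z 0.01 44 x [0.565 0.591] y [-0.376 -0.34 ]
   z 0.04 36 x [0.569 0.591] y [-0.378 -0.34 ]
   z 0.05 87 x [0.568 0.592] y [-0.379 -0.34 ]
   z 0.06 128 x [0.564 0.591] y [-0.381 -0.341]
   z 0.07 66 x [0.563 0.588] y [-0.375 -0.345]
[ 0.56676477 -0.36592909  0.08054825] [-3.88107401  0.60594176 15.78658249] [0.10170335 0.80096519 0.02103459] 0.09907176411459447 7.624717899598181
```

```bash
python3 - <<'E'
from h import *
p,d=bot.capture("wrist"); a,_=bot.capture("side"); b,_=bot.capture("scene")
f=lambda i,v,u,n:cv2.resize(i[v-n:v+n,u-n:u+n],(390,390),interpolation=cv2.INTER_CUBIC)
save("c5",np.vstack([np.hstack([f(a,265,395,45),f(b,205,112,45)]),cv2.resize(p[180:330,90:470],(780,205*1))])[:600])
s=bot.read_state(); print(s["opening"],s["grasp_force"],s["force"])
E
```

```text
0.10155539248413602 7.621697889408097 [-3.61949153  1.12596841 14.8866904 ]
```

View pics/c5.png

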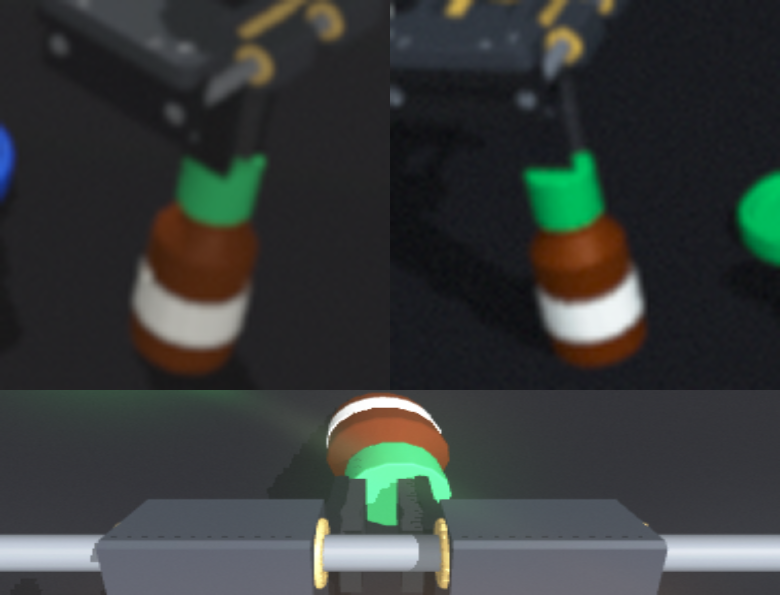

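The bottle looks upright; the apparent lean is mostly perspective. The wrist view shows the finger gap narrower than the cap, so the fingers are pressing down on it at about 16 N. I'll rise slightly to take that load off.

>>> move_arm:
  increments:
    - {"xyz": [0,0,-1],"roll": 0,"grip": 10}
    - {"xyz": [0,0,-1],"roll": 0,"grip": 10}
    - {"xyz": [0,0,-1],"roll": 0,"grip": 10}
    - {"xyz": [0,0,0],"roll": 0,"grip": 10}

```text
time_s: 19.12
position: [0.5661, -0.3647, 0.0806]
tcp_rot: [[-0.0, 1.0, 0.001], [1.0, 0.0, -0.002], [-0.002, 0.001, -1.0]]
force: [-1.3, -1.3, 7.7]
opening: 0.104
grasp_force: 4.0
```

>>> move_arm:
  increments:
    - {"xyz": [0,0,-1],"roll": 0,"grip": 10}
    - {"xyz": [0,0,-1],"roll": 0,"grip": 10}
    - {"xyz": [0,0,-1.5],"roll": 0,"grip": 10}
    - {"xyz": [0,0,-1.5],"roll": 0,"grip": 10}
    - {"xyz": [0,0,0],"roll": 0,"grip": 10}

```text
time_s: 19.53
position: [0.5661, -0.3639, 0.0839]
tcp_rot: [[-0.0, 1.0, 0.0], [1.0, 0.0, 0.0], [0.0, 0.0, -1.0]]
force: [0.4, 0.4, -0.3]
opening: 0.102
grasp_force: 0.0
```

```bash
python3 near.py w5; python3 - <<'E'
from h import *
p,d=bot.capture("wrist"); K,C=w2c("wrist"); P=cloud("wrist",d,K,C)
for v in range(190,300,8): print(v,[int(z*1000) for z in P[v,200:340:10,2]])
E
```

```text
tcp [ 0.566  -0.3639  0.0838] t 19.5833
top [249, 229, 50, 50, 1092] mid [ 0.5634 -0.3662  0.108 ] ext [0.03  0.032 0.016] med [ 0.5648 -0.3572  0.1085] [ 98 221 147]
190 [0, 0, 0, 0, 0, 0, 8, 31, 31, 13, 0, 1, 0, 0]
198 [0, 0, 0, 0, 0, 1, 42, 56, 56, 46, 0, 0, 0, 275]
206 [0, 0, 0, 0, 0, 0, 64, 65, 66, 64, 39, 0, 0, 1]
214 [0, 0, 0, 0, 0, 59, 67, 72, 73, 70, 64, 0, 0, 0]
222 [2, 0, 0, 0, 0, 65, 74, 91, 92, 84, 65, 1, 0, 0]
230 [0, 0, 0, 0, 0, 65, 97, 106, 107, 100, 68, 0, 0, 1]
238 [0, 0, 0, 0, 0, 64, 107, 108, 107, 108, 68, 1, 0, 0]
246 [0, 0, 0, 0, 0, 0, 114, 108, 108, 115, 107, 0, 1, 0]
254 [1, 0, 1, 0, 0, 0, 125, 108, 109, 125, 109, 0, 0, 1]
262 [189, 189, 190, 189, 189, 138, 134, 108, 109, 134, 137, 189, 190, 190]
270 [194, 195, 194, 195, 194, 147, 143, 109, 108, 143, 147, 194, 193, 195]
278 [199, 200, 199, 200, 199, 191, 151, 1, 0, 152, 154, 199, 199, 200]
286 [204, 205, 204, 203, 204, 195, 196, 195, 195, 196, 195, 203, 204, 204]
294 [206, 206, 207, 205, 205, 199, 199, 200, 200, 198, 199, 206, 205, 206]
```

The depth map shows the fingertips inside the visible cap outline with no contact force. So the caps give no hold, and the earlier grips were on the neck or shoulder. I'll rise clear, open, re-measure, and take this bottle by the straight body (TCP about 46 mm, which leaves 7 mm between gripper body and cap).

>>> move_arm:
  increments:
    - {"xyz": [0,0,-10],"roll": 0,"grip": 10}
    - {"xyz": [0,0,-25],"roll": 0,"grip": 10}
    - {"xyz": [0,0,-35],"roll": 0,"grip": 10}
    - {"xyz": [0,0,-28],"roll": 0,"grip": 90}
    - {"xyz": [0,0,-12],"roll": 0,"grip": 90}

```text
time_s: 20.05
position: [0.5681, -0.3657, 0.1995]
tcp_rot: [[-0.0, 1.0, 0.006], [1.0, 0.0, -0.006], [-0.006, 0.006, -1.0]]
force: [1.5, 0.8, 0.9]
opening: 0.184
grasp_force: 0.0
```

>>> move_arm:
  increments:
    - {"xyz": [0,0,0],"roll": 0,"grip": 90}
    - {"xyz": [0,0,0],"roll": 0,"grip": 90}
    - {"xyz": [0,0,0],"roll": 0,"grip": 90}
    - {"xyz": [0,0,0],"roll": 0,"grip": 90}
    - {"xyz": [0,0,0],"roll": 0,"grip": 90}

```text
time_s: 20.47
position: [0.565, -0.3631, 0.1917]
tcp_rot: [[0.0, 1.0, -0.003], [1.0, -0.0, 0.003], [0.003, -0.003, -1.0]]
force: [0.0, 1.2, 1.2]
opening: 0.542
grasp_force: 0.0
```

>>> move_arm:
  increments:
    - {"xyz": [0,0,0],"roll": 0,"grip": 90}
    - {"xyz": [0,0,0],"roll": 0,"grip": 90}
    - {"xyz": [0,0,0],"roll": 0,"grip": 90}
    - {"xyz": [0,0,0],"roll": 0,"grip": 90}
    - {"xyz": [0,0,0],"roll": 0,"grip": 90}

```text
time_s: 20.88
position: [0.566, -0.364, 0.194]
tcp_rot: [[0.0, 1.0, -0.0], [1.0, -0.0, -0.0], [-0.0, -0.0, -1.0]]
force: [1.2, -0.3, -0.1]
opening: 0.877
grasp_force: 0.0
```

```bash
python3 near.py w6
```

```text
tcp [ 0.566  -0.364   0.1941] t 20.9333
top [259, 0, 39, 38, 1255] mid [ 0.567  -0.207   0.1076] ext [0.031 0.025 0.015] med [ 0.567  -0.2065  0.1121] [ 87 155 248]
top [260, 188, 32, 32, 817] mid [ 0.5651 -0.365   0.1057] ext [0.031 0.031 0.011] med [ 0.5656 -0.3643  0.1084] [126 252 200]
```

View pics/w6.png

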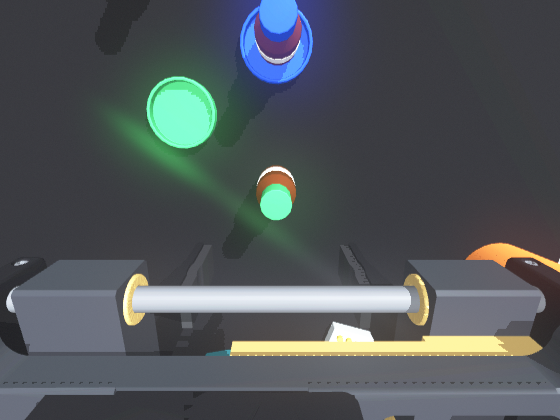

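The wrist view shows the green-capped bottle upright at px (276,203), or (0.5655, -0.3645), and the blue one seated in its saucer. I'll descend to the body.

>>> move_arm:
  increments:
    - {"xyz": [0,0,25],"roll": 0,"grip": 90}
    - {"xyz": [0,0,35],"roll": 0,"grip": 90}
    - {"xyz": [0,0,30],"roll": 0,"grip": 90}
    - {"xyz": [0,0,20],"roll": 0,"grip": 90}
    - {"xyz": [0,0,12],"roll": 0,"grip": 90}

```text
time_s: 21.35
position: [0.5645, -0.3627, 0.069]
tcp_rot: [[0.0, 1.0, -0.004], [1.0, -0.0, 0.003], [0.003, -0.004, -1.0]]
force: [0.2, -0.1, 0.1]
opening: 0.898
grasp_force: 0.0
```

>>> move_arm:
  increments:
    - {"xyz": [0,0,10],"roll": 0,"grip": 90}
    - {"xyz": [0,0,8],"roll": 0,"grip": 90}
    - {"xyz": [0,0,5],"roll": 0,"grip": 90}
    - {"xyz": [0,0,2],"roll": 0,"grip": 90}
    - {"xyz": [0,0,0],"roll": 0,"grip": 40}

```text
time_s: 21.77
position: [0.5663, -0.3643, 0.0475]
tcp_rot: [[0.0, 1.0, 0.001], [1.0, -0.0, -0.001], [-0.001, 0.001, -1.0]]
force: [0.1, -0.4, 0.4]
opening: 0.874
grasp_force: 0.0
```

>>> move_arm:
  increments:
    - {"xyz": [0,0,0],"roll": 0,"grip": 30}
    - {"xyz": [0,0,0],"roll": 0,"grip": 30}
    - {"xyz": [0,0,0],"roll": 0,"grip": 30}
    - {"xyz": [0,0,0],"roll": 0,"grip": 30}
    - {"xyz": [0,0,0],"roll": 0,"grip": 30}

```text
time_s: 22.18
position: [0.5661, -0.3641, 0.0474]
tcp_rot: [[-0.0, 1.0, 0.0], [1.0, 0.0, -0.0], [-0.0, 0.0, -1.0]]
force: [0.2, -0.2, -0.5]
opening: 0.532
grasp_force: 0.0
```

>>> move_arm:
  increments:
    - {"xyz": [0,0,0],"roll": 0,"grip": 30}
    - {"xyz": [0,0,0],"roll": 0,"grip": 30}
    - {"xyz": [0,0,0],"roll": 0,"grip": 30}

```text
time_s: 22.43
position: [0.5661, -0.364, 0.0471]
tcp_rot: [[0.0, 1.0, 0.0], [1.0, -0.0, -0.0], [-0.0, 0.0, -1.0]]
force: [0.1, -0.1, -0.3]
opening: 0.354
grasp_force: 30.0
```

The opening of 0.354 with 30 N matches the 32 mm cap. So the fingertips sit about 27 mm higher than the reported TCP, which also fits the depth map and the earlier slip off the cap top. The whole cap is now gripped, so I'll lift and carry.

>>> move_arm:
  increments:
    - {"xyz": [0,0,-5],"roll": 0,"grip": 10}
    - {"xyz": [0,0,-12],"roll": 0,"grip": 10}
    - {"xyz": [0,0,-15],"roll": 0,"grip": 10}
    - {"xyz": [4,-5,-8],"roll": 0,"grip": 10}
    - {"xyz": [10,-13,0],"roll": 0,"grip": 10}

```text
time_s: 22.85
position: [0.551, -0.3528, 0.0905]
tcp_rot: [[0.0, 1.0, 0.007], [1.0, -0.0, -0.006], [-0.006, 0.007, -1.0]]
force: [1.0, -0.6, -1.2]
opening: 0.352
grasp_force: 30.0
```

>>> move_arm:
  increments:
    - {"xyz": [15,-20,0],"roll": 0,"grip": 10}
    - {"xyz": [17,-22,0],"roll": 0,"grip": 10}
    - {"xyz": [17,-22,0],"roll": 0,"grip": 10}
    - {"xyz": [14,-19,0],"roll": 0,"grip": 10}
    - {"xyz": [9,-12,0],"roll": 0,"grip": 10}

```text
time_s: 23.27
position: [0.4499, -0.2752, 0.0876]
tcp_rot: [[-0.0, 1.0, -0.002], [1.0, 0.0, 0.002], [0.002, -0.002, -1.0]]
force: [-1.1, 0.0, -0.8]
opening: 0.356
grasp_force: 30.0
```

>>> move_arm:
  increments:
    - {"xyz": [0,0,3],"roll": 0,"grip": 10}
    - {"xyz": [0,0,9],"roll": 0,"grip": 10}
    - {"xyz": [0,0,10],"roll": 0,"grip": 10}
    - {"xyz": [0,0,6],"roll": 0,"grip": 10}
    - {"xyz": [0,0,2],"roll": 0,"grip": 10}

```text
time_s: 23.68
position: [0.4531, -0.2782, 0.0553]
tcp_rot: [[0.0, 1.0, -0.001], [1.0, -0.0, 0.001], [0.001, -0.001, -1.0]]
force: [0.1, -0.0, -1.1]
opening: 0.354
grasp_force: 30.0
```

```bash
python3 - <<'E'
from h import *
s=bot.read_state(); print(s["position"],s["force"],s["opening"],s["time_s"])
p,d=bot.capture("side"); q,_=bot.capture("scene")
save("c6",np.hstack([cv2.resize(p[200:360,240:400],(400,400)),cv2.resize(q[110:270,90:250],(400,400))]))
E
```

```text
[ 0.45311742 -0.27818158  0.05532628] [ 0.08064298 -0.01608226 -1.06422844] 0.35421283660153524 23.6833
```

View pics/c6.png

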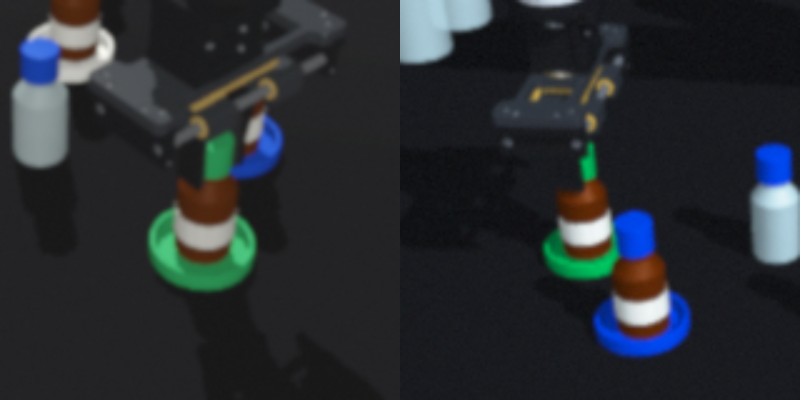

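The green-capped bottle (left crop px (205,215), right crop px (583,220)) is over the green saucer, centred and upright. I'll lower it to contact.

>>> move_arm:
  increments:
    - {"xyz": [0,0,2],"roll": 0,"grip": 10}
    - {"xyz": [0,0,1.5],"roll": 0,"grip": 10}
    - {"xyz": [0,0,1],"roll": 0,"grip": 10}
    - {"xyz": [0,0,0.5],"roll": 0,"grip": 10}
    - {"xyz": [0,0,0],"roll": 0,"grip": 10}

```text
time_s: 24.2
position: [0.453, -0.278, 0.0521]
tcp_rot: [[0.0, 1.0, 0.0], [1.0, -0.0, -0.0], [-0.0, 0.0, -1.0]]
force: [-0.6, -0.7, -0.5]
opening: 0.356
grasp_force: 30.0
```

>>> move_arm:
  increments:
    - {"xyz": [0,0,0.5],"roll": 0,"grip": 10}
    - {"xyz": [0,0,0.5],"roll": 0,"grip": 10}
    - {"xyz": [0,0,0],"roll": 0,"grip": 10}
    - {"xyz": [0,0,0],"roll": 0,"grip": 10}

```text
time_s: 24.53
position: [0.453, -0.278, 0.0511]
tcp_rot: [[-0.0, 1.0, 0.0], [1.0, 0.0, -0.0], [-0.0, 0.0, -1.0]]
force: [1.2, -0.1, -1.9]
opening: 0.357
grasp_force: 30.0
```

>>> move_arm:
  increments:
    - {"xyz": [0,0,0.5],"roll": 0,"grip": 10}
    - {"xyz": [0,0,0.5],"roll": 0,"grip": 10}
    - {"xyz": [0,0,0],"roll": 0,"grip": 10}
    - {"xyz": [0,0,0],"roll": 0,"grip": 10}

```text
time_s: 24.87
position: [0.4531, -0.278, 0.051]
tcp_rot: [[-0.0, 1.0, 0.0], [1.0, 0.0, -0.0], [-0.0, 0.0, -1.0]]
force: [-0.9, 0.7, 5.3]
opening: 0.355
grasp_force: 30.0
```

Contact again, so I'll release, rise, and back off towards the middle for a final check.

>>> move_arm:
  increments:
    - {"xyz": [0,0,0],"roll": 0,"grip": 90}
    - {"xyz": [0,0,0],"roll": 0,"grip": 90}
    - {"xyz": [0,0,0],"roll": 0,"grip": 90}
    - {"xyz": [0,0,0],"roll": 0,"grip": 90}
    - {"xyz": [0,0,0],"roll": 0,"grip": 90}

```text
time_s: 25.28
position: [0.453, -0.278, 0.0499]
tcp_rot: [[0.0, 1.0, -0.0], [1.0, -0.0, 0.0], [0.0, -0.0, -1.0]]
force: [0.4, 0.0, -0.6]
opening: 0.654
grasp_force: 0.0
```

>>> move_arm:
  increments:
    - {"xyz": [0,0,-5],"roll": 0,"grip": 90}
    - {"xyz": [0,0,-20],"roll": 0,"grip": 90}
    - {"xyz": [0,0,-38],"roll": 0,"grip": 90}
    - {"xyz": [0,0,-40],"roll": 0,"grip": 90}
    - {"xyz": [0,0,-38],"roll": 0,"grip": 90}

```text
time_s: 25.7
position: [0.4526, -0.2776, 0.1927]
tcp_rot: [[0.0, 1.0, -0.001], [1.0, -0.0, 0.001], [0.001, -0.001, -1.0]]
force: [0.5, -0.2, -0.4]
opening: 0.892
grasp_force: 0.0
```

>>> move_arm:
  increments:
    - {"xyz": [0,0,-38],"roll": 0,"grip": 90}
    - {"xyz": [0,0,-38],"roll": 0,"grip": 90}
    - {"xyz": [0,0,-15],"roll": 0,"grip": 90}
    - {"xyz": [0,0,0],"roll": 0,"grip": 90}
    - {"xyz": [0,0,0],"roll": 0,"grip": 90}

```text
time_s: 26.12
position: [0.4531, -0.278, 0.283]
tcp_rot: [[-0.0, 1.0, 0.002], [1.0, 0.0, -0.001], [-0.001, 0.002, -1.0]]
force: [0.2, 0.8, 0.1]
opening: 0.902
grasp_force: 0.0
```

```bash
python3 near.py w7; python3 - <<'E'
from h import *
K,C=w2c("side"); p,d=bot.capture("side"); P=cloud("side",d,K,C); q,_=bot.capture("scene")
save("c7",np.vstack([p[100:390,60:500][:,:440],q[130:300,60:500]]))
m=((d>0)&(P[...,2]>.098)&(P[...,2]<.118)).astype(np.uint8)
n,L,st,_=cv2.connectedComponentsWithStats(m)
for i in range(1,n):
    if 60<st[i,4]<600:
        k=P[L==i]; print(np.median(k,0).round(3),k[:,2].max().round(3),p[L==i].mean(0).astype(int))
E
```

```text
tcp [ 0.4523 -0.2773  0.2814] t 26.1667
top [244, 7, 30, 35, 792] mid [ 0.4339 -0.1013  0.1054] ext [0.031 0.031 0.011] med [ 0.434  -0.1018  0.1082] [ 97 173 251]
top [357, 108, 30, 28, 651] mid [ 0.5668 -0.203   0.1076] ext [0.031 0.031 0.015] med [ 0.5653 -0.2024  0.1124] [ 83 154 250]
top [263, 172, 25, 26, 517] mid [ 0.4519 -0.2794  0.1079] ext [0.03  0.031 0.015] med [ 0.4519 -0.2782  0.1125] [139 253 216]
[1.165 1.784 0.107] 0.118 [ 57 101 153]
[0.372 1.273 0.109] 0.118 [126  90  58]
[0.571 0.198 0.108] 0.113 [194  48  45]
[0.665 0.098 0.104] 0.108 [197  48  45]
[ 0.547 -0.013  0.108] 0.112 [216 216 211]
[ 0.561 -0.206  0.109] 0.112 [ 35  77 185]
[ 0.431 -0.104  0.105] 0.108 [ 55  96 198]
[ 0.448 -0.283  0.109] 0.112 [ 62 167 106]
```

View pics/c7.png

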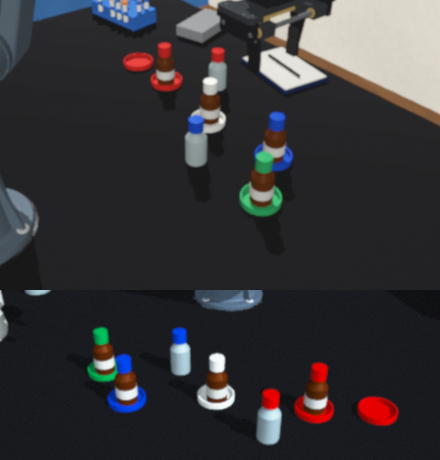

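All four amber bottles stand upright in their saucers with cap tops at 112 mm, 4 mm above bench height. They are at px (262,190) green, (276,145) blue, (210,110) white and (166,68) red. The clear bottles have not moved, so I'll hand in.

```bash
python3 -c "
from rig import bot
print(bot.hand_in())"
```

```text
the job is handed in; nothing more can be done
None
```

All four amber bottles stand upright on the floors of their matching saucers (red in the right-hand of the two red ones), the clear bottles were left where they stood, and the job was handed in at about 26 s.

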